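# Put the check weights back on their seats

### The job

Pick out the four brass check weights from among the rubber stoppers and stand each upright in the recess of the round wooden seat of its size: the largest weight in the largest seat, the two mid-size weights in the two mid-size seats (either way round), the smallest in the smallest seat. Do it one at a time from heaviest to lightest, finishing each before the next, and set each down flat on its felt without dropping it. Leave the stoppers where they stand.

Things in the scene. Friction and masses are not known exactly. Their poses are not given: they have to be found in the camera images.
- large_weight: The largest brass laboratory weight, stands upright: a plain cylinder 44 mm in diameter below, narrowing to a small knob, 62 mm tall, about 500 g. Grip the cylinder with the fingertips 10 to 12 mm above its underside, so that they clear the seat's rim. Origin: centre of the underside, z up; round. 
- mid_weight_1: A mid-size brass laboratory weight, stands upright: a plain cylinder 34 mm in diameter below, narrowing to a small knob, 48 mm tall, about 200 g. Grip the cylinder with the fingertips 10 to 12 mm above its underside, so that they clear the seat's rim. Origin: centre of the underside, z up; round. One of two alike mid-size weights; either weight goes in either mid-size seat.
- mid_weight_2: A mid-size brass laboratory weight, stands upright: a plain cylinder 34 mm in diameter below, narrowing to a small knob, 48 mm tall, about 200 g. Grip the cylinder with the fingertips 10 to 12 mm above its underside, so that they clear the seat's rim. Origin: centre of the underside, z up; round. One of two alike mid-size weights; either weight goes in either mid-size seat.
- small_weight: The smallest brass laboratory weight, stands upright: a plain cylinder 27 mm in diameter below, narrowing to a small knob, 38 mm tall, about 100 g. Grip the cylinder with the fingertips 10 to 12 mm above its underside, so that they clear the seat's rim. Origin: centre of the underside, z up; round. 
- seat_large: The largest turned hardwood seat for a weight, fixed to the bench, a round disc 90 mm across and 10 mm high with a flat round recess 57 mm across in its top, lined with grey felt; the recess floor is 5 mm above the underside, the rim stands 5 mm above that floor. Origin at the centre of the underside, z up. 
- seat_mid_1: A mid-size turned hardwood seat for a weight, fixed to the bench, a round disc 72 mm across and 10 mm high with a flat round recess 47 mm across in its top, lined with grey felt; the recess floor is 5 mm above the underside, the rim stands 5 mm above that floor. Origin at the centre of the underside, z up. One of two alike mid-size seats; either weight goes in either mid-size seat.
- seat_mid_2: A mid-size turned hardwood seat for a weight, fixed to the bench, a round disc 72 mm across and 10 mm high with a flat round recess 47 mm across in its top, lined with grey felt; the recess floor is 5 mm above the underside, the rim stands 5 mm above that floor. Origin at the centre of the underside, z up. One of two alike mid-size seats; either weight goes in either mid-size seat.
- seat_small: The smallest turned hardwood seat for a weight, fixed to the bench, a round disc 58 mm across and 10 mm high with a flat round recess 40 mm across in its top, lined with grey felt; the recess floor is 5 mm above the underside, the rim stands 5 mm above that floor. Origin at the centre of the underside, z up. 
- stopper_narrow: The narrower red rubber stopper standing on its narrow end, 34 mm across the top, 28 mm tall. Bystander: stays where it is. Origin at the centre of the underside, z up.
- stopper_wide: The wider red rubber stopper standing on its narrow end, 38 mm across the top, 28 mm tall. Bystander: stays where it is. Origin at the centre of the underside, z up.
There are look-alikes about, which are no part of the job. Leave any purple look-alike of the mid_weight_2 alone.

How it is judged:
By the outcome, as a careful person would: the job done as asked, in the order asked, and still so for the second after the job is handed in, with the robot touching nothing.
It also fails if it takes over 112 s, if anything falls off the work surface, if the arm or the gripper's body presses on something with over 40 N, if the wrist force passes 120 N, or if a joint passes its speed limit or range.

### The arm

A 6-joint arm with a two-finger parallel gripper is mounted at the origin on a cart in front of the work surface, level with it; the furniture and walls round the work are solid. World frame = base frame: x ahead of the robot, y to its left, z up, the work surface at z = 0. Lengths are in m, angles in rad, forces in N, time in s.
With the tool pointing down it reaches from about 0.225 to 0.725 m from the base axis. Payload 3.1 kg.
Tool frame: the origin (TCP) lies midway between the tips of the shut fingers; the grasp point (between the pads) lies 19 mm behind it; z points along the fingers, y is the line along which they close (so a half turn about z gives the same grasp; the last joint's range is limited). The gripper opens to 85 mm and grips with 20 to 120 N. Pads are 22 mm wide; open, the fingers measure 114 mm over their backs; the gripper's body (76 mm by 85 mm) begins 54 mm behind the grasp point. The pads swing forward as they close: fully open they stand 13 mm farther back than shut.
Start: joints at [-1.354, 0.048, 0.099, 1.622, 0, 1.443], TCP at [0.177, -0.494, 0.207] pointing down, gripper open.
Joint ranges: [-2.91, 2.91], [-0.99, 1.94], [-1.21, 1.42], [-2.12, 2.29], [-1.49, 1.47], [-3.14, 3.14]. Speed limits (rad/s): [2.79, 2.79, 3.14, 3.14, 3.14, 3.14].

### API

Orientations are given as a unit quaternion [x, y, z, w].
In Python, from bench import env, eyes gives the robot as it stands. The module is installed in compiled form; this text tells all that it offers. Calls block until the motion is done:
- env.reach(position, orientation): joint-space move of the TCP to a pose.
- env.move_l(position, rot=None, velocity=0.15, f_stop=None): straight line of the TCP; rot=None keeps the orientation; velocity is the mean speed in m/s. With f_stop (N) it stops when the force on the tool has changed by that much, and returns True; else False.
- env.move_j(angles): joint-space move.
- env.release() and env.close(grasp_force=None): open the fingers fully, or close them until they stop; grasp_force is the grip in N (None keeps the last).
- env.sleep(seconds).
- env.solve_ik(position, orientation): joint angles nearest the present ones, or None.
- eyes.capture(name): name is "side" or "top" or "wrist"; returns the picture (400x640x3 uint8, red, green, blue); there is no depth.
- eyes.get_calibration(name): a dict with "vertical_fov" (degrees; the focal length in pixels is half the picture's height over the tangent of half this angle, whatever the lens; pixels are square), "cx", "cy" (the principal point, pixels), "extrinsics" (4x4, takes a point from world to camera coordinates); the wrist camera has in their place "hand_eye" (4x4, takes a point from camera to tool coordinates, whose origin is the TCP and whose axes are the flange's). Camera axes: x right, y down, z forward; pixel columns grow to the right and rows downward; lengths in m; the calibration is good to about 2 mm. A picture is of the moment at which its call begins: read the wrist's pose just before it. get_calibration takes no time and is no camera call.
A pose or a line that the arm cannot do raises env.IKError and nothing moves.
- env.finish_job(): hands the job in; it is judged then, once.
Readings, each from a call of its own:
- env.read_time_s(): time.
- env.read_qpos(): joint angles.
- env.read_qvel(): joint speeds.
- env.read_tau(): joint torques, N m.
- env.read_eef_pos(): TCP position.
- env.read_tcp_rot(): TCP orientation.
- env.read_force(): force on the tool from outside, world axes, zero at the start.
- env.read_ft_torque(): the same for the moment, N m.
- env.read_gripper_width(): finger opening in m.
- env.read_grasp_force(): force on a finger pad.
Only numpy, scipy, OpenCV 4.12 (cv2) and the standard library are available. Lean on these libraries where they do the work, as an engineer would, in place of code of your own. Each camera call takes 0.05 s, during which the arm holds its last target. There are 200 camera calls.

## Working session

There is one attempt and no reset: what is moved stays moved. The work goes in short steps, each a Python script; the robot and the scene stay as the last script left them, time stands still between calls to the robot, and variables do not carry over. Pictures are saved under pics/ and viewed, at most 14 in all, crops included, and the job is handed in when it is done.

```bash
mkdir -p pics
python3 - <<'E'
from bench import env, eyes
import cv2, numpy as np
np.set_printoptions(precision=4,suppress=True)
for n in("top","side","wrist"):
    im=eyes.capture(n); cv2.imwrite(f"pics/{n}0.png",im[:,:,::-1]); print(n,eyes.get_calibration(n))
print(env.read_eef_pos(),env.read_tcp_rot(),env.read_time_s(),env.read_gripper_width())
E
```

```text
top {'vertical_fov': 55.95350881893135, 'cx': 319.7740255981729, 'cy': 197.9562277564873, 'extrinsics': array([[ 0.012 , -0.9997, -0.0203,  0.0401],
       [-0.9961, -0.0102, -0.0871,  0.5222],
       [ 0.0869,  0.0213, -0.996 ,  0.9132],
       [ 0.    ,  0.    ,  0.    ,  1.    ]])}
side {'vertical_fov': 50.13745957392168, 'cx': 317.83703615151177, 'cy': 197.90826572571, 'extrinsics': array([[-0.891 , -0.454 ,  0.0023,  0.4998],
       [-0.284 ,  0.5535, -0.7829,  0.1707],
       [ 0.3541, -0.6983, -0.6221,  0.9458],
       [ 0.    ,  0.    ,  0.    ,  1.    ]])}
wrist {'vertical_fov': 69.88276908300818, 'cx': 317.6928636770413, 'cy': 199.88476596847048, 'hand_eye': array([[ 0.0008, -0.9547, -0.2974,  0.0756],
       [ 1.    ,  0.0008,  0.0001, -0.    ],
       [ 0.0002, -0.2974,  0.9547, -0.1674],
       [ 0.    ,  0.    ,  0.    ,  1.    ]])}
[ 0.1773 -0.4936  0.2056] [ 0.9852  0.1715 -0.     -0.0009] 0.15 0.08522622502825929
```

View pics/top0.png

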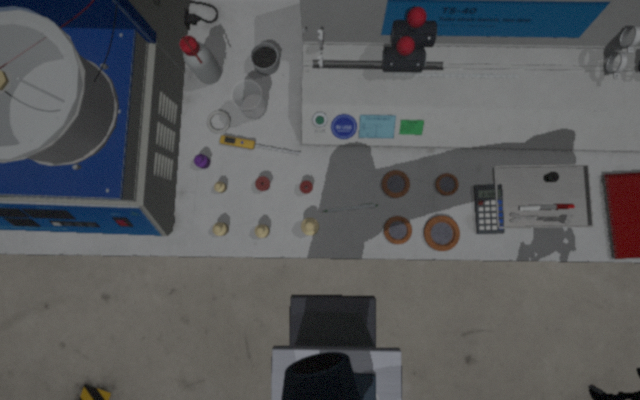

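View pics/side0.png

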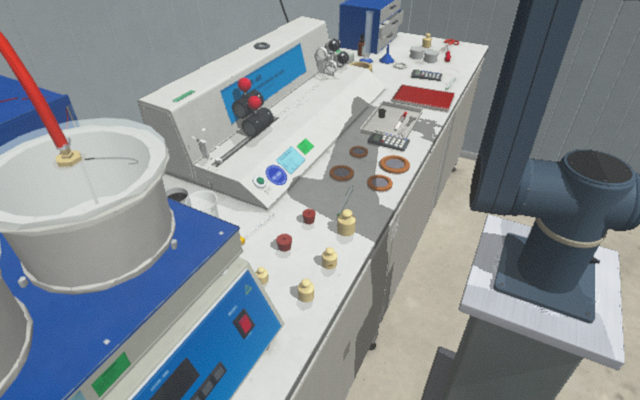

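The top view shows brass weights at about (220,187), (220,229), (262,230) and (309,228). The stoppers are at (262,183) and (306,186), the purple decoy at (202,160), and the seats at (395,183), (446,184), (397,229) and (441,232). Next I'll take wrist views from two places over each group.

```bash
cat > h.py <<'E'
from bench import env, eyes
import cv2, numpy as np
from scipy.spatial.transform import Rotation as R
np.set_printoptions(precision=4,suppress=True)
DOWN=[1,0,0,0]
def cam(name):
    """picture, and camera pose in world (R,t), focal length, principal point"""
    c=eyes.get_calibration(name); f=200/np.tan(np.radians(c["vertical_fov"])/2)
    if name=="wrist":
        T=np.eye(4); T[:3,3]=env.read_eef_pos(); T[:3,:3]=R.from_quat(env.read_tcp_rot()).as_matrix(); T=T@c["hand_eye"]
    else: T=np.linalg.inv(c["extrinsics"])
    return eyes.capture(name),dict(T=T,f=f,c=np.array([c["cx"],c["cy"]]))
def ray(k,p):
    d=np.append((np.array(p)-k["c"])/k["f"],1); d=k["T"][:3,:3]@d
    return k["T"][:3,3],d/np.linalg.norm(d)
def onplane(k,p,z):
    o,d=ray(k,p); return o+d*(z-o[2])/d[2]
def meet(rays):
    A=sum(np.eye(3)-np.outer(d,d) for o,d in rays); b=sum((np.eye(3)-np.outer(d,d))@o for o,d in rays)
    x=np.linalg.solve(A,b); return x,[np.linalg.norm(np.cross(x-o,d)) for o,d in rays]
E
python3 - <<'E'
from h import *
import pickle
v=[]
for i,p in enumerate([(.40,-.16,.26),(.40,-.26,.26),(.40,.10,.26),(.40,.20,.26)]):
    env.reach(p,DOWN); im,k=cam("wrist"); v.append((im,k)); cv2.imwrite(f"pics/w{i}.png",im[:,:,::-1]); print(env.read_time_s(),env.read_eef_pos(),env.read_tcp_rot())
for n in("top","side"): v.append(cam(n))
pickle.dump(v,open("v.pkl","wb"))
E
```

```text
1.7 [ 0.3998 -0.1607  0.2597] [ 1.     -0.0006 -0.0002  0.    ]
2.2333 [ 0.3995 -0.2604  0.2597] [ 1.     -0.0009 -0.0003 -0.0006]
6.8 [0.4    0.0999 0.26  ] [ 1.     -0.0001 -0.      0.    ]
7.3333 [0.3999 0.1999 0.2599] [ 1.      0.0003 -0.0001  0.0003]
```

View pics/w0.png

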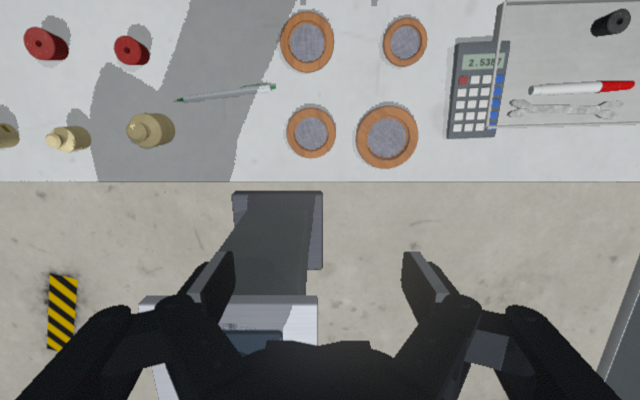

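View pics/w3.png

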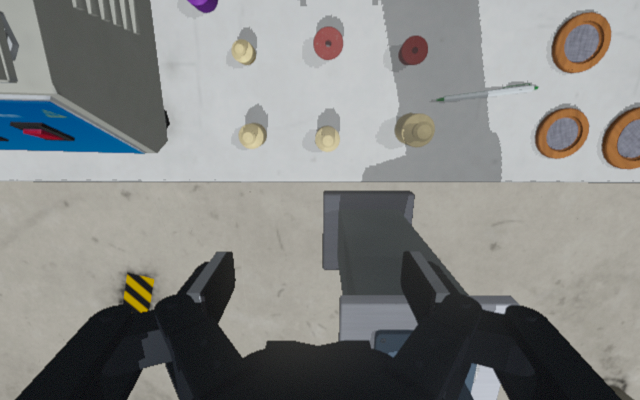

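w0 shows the seats at (307,41), (405,42), (311,131) and the large one at (386,137). w3 shows weights at (242,50), (252,135), (327,138) and the large one at (416,129). Each weight's axis lies in the vertical plane through its blob centroid, so I'll intersect those planes across views. For seats I'll triangulate the ring ellipses.

```bash
cat >> h.py <<'E'
def blobs(im,lo,hi,amin=60,close=3):
    m=cv2.inRange(cv2.cvtColor(im,cv2.COLOR_RGB2HSV),lo,hi)
    m=cv2.morphologyEx(m,cv2.MORPH_CLOSE,np.ones((close,close)))
    cs,_=cv2.findContours(m,cv2.RETR_EXTERNAL,cv2.CHAIN_APPROX_NONE)
    return [c[:,0,:].astype(float) for c in cs if cv2.contourArea(c)>amin]
def centroid(c):
    M=cv2.moments(c.astype(np.float32)); return np.array([M["m10"],M["m01"]])/M["m00"]
BRASS=((18,50,60),(32,190,255)); WOOD=((8,110,60),(17,230,255))
def axis_xy(obs):
    """obs: list of (k,contour). intersect the vertical planes -> xy, residuals"""
    A=[];b=[];w=[]
    for k,c in obs:
        o,d=ray(k,centroid(c)); n=np.array([-d[1],d[0]])/np.hypot(d[0],d[1])
        A.append(n);b.append(n@o[:2])
    A=np.array(A);b=np.array(b); x=np.linalg.lstsq(A,b,rcond=None)[0]
    return x,A@x-b
E
python3 - <<'E'
from h import *
import pickle
v=pickle.load(open("v.pkl","rb"))
names=["w0","w1","w2","w3","top","side"]
px={"w3":[(416,129),(242,50),(252,135),(327,138)],"w0":[(307,41),(386,137)]}
for p in px["w3"]+[(436,131)]: print("brass hsv",cv2.cvtColor(v[3][0],cv2.COLOR_RGB2HSV)[p[1],p[0]])
for p in [(330,40),(290,130),(362,137)]: print("wood hsv",cv2.cvtColor(v[0][0],cv2.COLOR_RGB2HSV)[p[1],p[0]])
for n,(im,k) in zip(names,v):
    for what,rg,z in(("brass",BRASS,.02),("wood",WOOD,.007)):
        for c in blobs(im,*rg):
            p=centroid(c); q=onplane(k,p,z)
            if not(.38<q[0]<.68 and -.4<q[1]<.4): continue
            (_,_),ax,_=cv2.fitEllipse(c.astype(np.float32)); o,_=ray(k,p)
            print(n,what,p.round(1),q[:2],"ax mm",np.array(ax)/k["f"]*np.linalg.norm(o-q)*1e3,"border" if c.min()<2 or c[:,0].max()>637 else "")
E
```

```text
brass hsv [ 23  60 128]
brass hsv [ 23  61 208]
brass hsv [ 23  61 193]
brass hsv [ 23  56 208]
brass hsv [102   9 144]
wood hsv [ 14 127 168]
wood hsv [ 13 126 162]
wood hsv [ 13 124 171]
w0 brass [ 68.6 138.5] [0.4383 0.1871] ax mm [44.5614 83.3302] 
w0 brass [  7.8 135.7] [0.442  0.2708] ax mm [40.0865 50.7122] border
w0 brass [150.4 129.3] [0.4507 0.0708] ax mm [53.8375 78.6194] 
w0 wood [310.9 132.6] [ 0.4455 -0.1509] ax mm [68.8465 70.6553] 
w0 wood [386.8 136.9] [ 0.4393 -0.2602] ax mm [87.3051 94.403 ] 
w0 wood [404.8  41.8] [ 0.5616 -0.275 ] ax mm [62.5946 73.2608] 
w0 wood [306.7  41.6] [ 0.5619 -0.1463] ax mm [77.3059 88.3573] 
w1 brass [  9.5 138.6] [0.4384 0.1696] ax mm [47.8749 51.8693] border
w1 brass [ 76.3 129.5] [0.4506 0.0729] ax mm [ 60.3435 108.6616] 
w1 wood [240.7 132.2] [ 0.4454 -0.151 ] ax mm [70.5328 76.4223] 
w1 wood [317.  136.3] [ 0.4394 -0.2601] ax mm [87.5624 89.2795] 
w1 wood [328.2  40.9] [ 0.5617 -0.2752] ax mm [61.7121 69.7339] 
w1 wood [229.9  41.3] [ 0.5616 -0.1464] ax mm [80.1039 93.4296] 
w2 brass [254.8 138.5] [0.4384 0.1877] ax mm [34.5414 38.
[... 1213 characters left out ...]
6635 0.2586] ax mm [ 24.1969 114.528 ] 
top wood [397.4 229.6] [ 0.4457 -0.149 ] ax mm [64.7112 66.0476] 
top wood [441.4 232.8] [ 0.4391 -0.2581] ax mm [86.0085 88.4549] 
top wood [446.6 183.8] [ 0.5622 -0.2731] ax mm [51.1497 52.3835] 
top wood [395.4 183.5] [ 0.5617 -0.1445] ax mm [63.8234 64.2053] 
side brass [305.8 290.5] [0.4401 0.292 ] ax mm [32.6702 48.4744] 
side brass [262.  274.9] [0.5439 0.2976] ax mm [22.3063 36.4573] 
side brass [329.4 258.2] [0.4363 0.1877] ax mm [32.0554 47.5445] 
side brass [346.  223.1] [0.4514 0.063 ] ax mm [42.0843 64.5502] 
side wood [379.5 182.5] [ 0.4424 -0.1496] ax mm [40.7533 66.5181] 
side wood [394.7 163.9] [ 0.4353 -0.2586] ax mm [48.2908 85.2076]
```

Positions agree across views. Next I'll compute the axes and heights by intersecting views: the knob's far tip for weights, the ring centre for seats.

Run:
```python
from h import *
import pickle
v=pickle.load(open("v.pkl","rb"))
def near(rg,xy,z,idx,tol=.02):
    out=[]
    for i in idx:
        im,k=v[i]
        for c in blobs(im,*rg):
            if c.min()<2 or c[:,0].max()>637: continue
            if np.hypot(*(onplane(k,centroid(c),z)[:2]-xy))<tol: out.append((k,c))
    return out
W=dict(large=(.451,.066),mid1=(.438,.188),mid2=(.442,.292),small=(.547,.297))
for n,xy in W.items():
    o=near(BRASS,xy,.02,[0,2,3,4,5]); x,r=axis_xy(o)
    hs=[];ws=[]
    for k,c in o:
        C=k["T"][:3,3]; u=x-C[:2]; D=np.linalg.norm(u); u/=D
        P=np.array([ray(k,p)[1] for p in c]); 
        # tip: largest reach along the axis plane -> height over the axis of the blob's ends
        h=C[2]+P[:,2]/(P[:,:2]@u)*D
        lat=np.abs(P[:,:2]@[-u[1],u[0]])/(P[:,:2]@u)*D
        if D>.25: hs.append((h.max(),h.min()))
        i=np.argsort(-lat)[:6]; q=x-0; ws.append(2e3*lat.max() if D>.25 else np.nan)
    print(n,x,"res mm",r*1e3,"h max/min",np.array(hs).ravel(),"width",np.array(ws))
S=dict(large=(.4394,-.26),mid1=(.4455,-.151),mid2=(.5617,-.146),small=(.5617,-.275))
for n,xy in S.items():
    o=near(WOOD,np.array(xy),.007,[0,1,2,4,5]); print(n,len(o),*meet([ray(k,centroid(c)) for k,c in o]))
```

```text
large [0.4508 0.0663] res mm [ 0.3927  0.6786 -0.1936  0.62    0.6903] h max/min [ 0.0651 -0.0175] width [   nan    nan    nan    nan 42.586]
mid1 [0.4382 0.1871] res mm [0.1221 0.4469 0.4392 0.9406 1.4596] h max/min [ 0.0548 -0.0188  0.054  -0.0138] width [32.1709     nan     nan     nan 33.6308]
mid2 [0.4425 0.289 ] res mm [ 0.1238  0.7968 -0.3447  0.6036] h max/min [ 0.0929 -0.0288  0.0515 -0.0196] width [   nan    nan 30.717 31.425]
small [0.5465 0.2945] res mm [ 0.1844 -0.5458  0.4299  0.1726] h max/min [ 0.0708 -0.0132  0.0413 -0.0122] width [    nan     nan 23.2871 28.174 ]
large 5 [ 0.4386 -0.2603  0.005 ] [np.float64(0.0006796616772742464), np.float64(0.0005861873615224625), np.float64(0.0010981095029789672), np.float64(0.001547551110374509), np.float64(0.0028262888475151108)]
mid1 5 [ 0.445  -0.1507  0.0059] [np.float64(0.0004492782415077208), np.float64(0.00037028779880127227), np.float64(0.0010261306717283898), np.float64(0.0016367454140620425), np.float64(0.002137928094846803)]
mid2 4 [ 0.5619 -0.1459  0.0062] [np.float64(0.0004297004771775024), np.float64(0.00030557729638259725), np.float64(0.0005912669753376304), np.float64(0.0011753216842751092)]
small 4 [ 0.5622 -0.275   0.005 ] [np.float64(0.0006303337386402209), np.float64(0.00032235750652291064), np.float64(0.00031419608180884164), np.float64(0.0012116428378947661)]
```

Heights check out: knob tops lie at about 62, 50, 48 and 38 mm within a few mm, and the seats sit on the bench. Residuals are about 1 mm against 6 mm of clearance. Starting with the large weight.

```bash
cat >> h.py <<'E'
def place(src,dst,zg,grip):
    F=lambda:np.array(env.read_force())
    env.reach([*src,.13],DOWN); env.move_l([*src,.06],velocity=.2)
    hit=env.move_l([*src,zg],velocity=.08,f_stop=8)
    print("at",env.read_eef_pos(),"hit",hit)
    if hit: return False
    env.close(grip); print("width",env.read_gripper_width(),"grip",env.read_grasp_force())
    f0=F(); env.move_l([*src,zg+.02],velocity=.06); env.sleep(.2); print("load",F()-f0,"w",env.read_gripper_width())
    if not .02<env.read_gripper_width()<.05: return False
    env.move_l([*src,.13],velocity=.2); env.reach([*dst,.13],DOWN)
    env.move_l([*dst,zg+.022],velocity=.15); env.move_l([*dst,zg+.009],velocity=.04); env.sleep(.2)
    hit=env.move_l([*dst,zg+.003],velocity=.012,f_stop=2.5); print("touch",hit,"underside z",env.read_eef_pos()[2]-zg,env.read_eef_pos())
    env.sleep(.2); env.release(); env.sleep(.1)
    p=env.read_eef_pos(); env.move_l([p[0],p[1],.13],velocity=.15); print("t",env.read_time_s())
    return True
E
python3 - <<'E'
from h import *
print(place((.4508,.0663),(.4390,-.2602),.009,70))
env.reach([.36,-.22,.20],DOWN); im,k=cam("wrist"); cv2.imwrite("pics/a1.png",im[:,:,::-1])
for c in blobs(im,*BRASS): print(centroid(c),onplane(k,centroid(c),.03))
E
```

```text
at [0.4511 0.0663 0.0093] hit False
width 0.03896385693309398 grip 69.62201788555831
load [  1.8925  -3.2652 -10.1731] w 0.03807068463953877
touch True underside z 0.006486382049297046 [ 0.4395 -0.2605  0.0155]
t 20.3
True
[355.0009 107.0218] [ 0.4395 -0.2619  0.03  ]
```

View pics/a1.png

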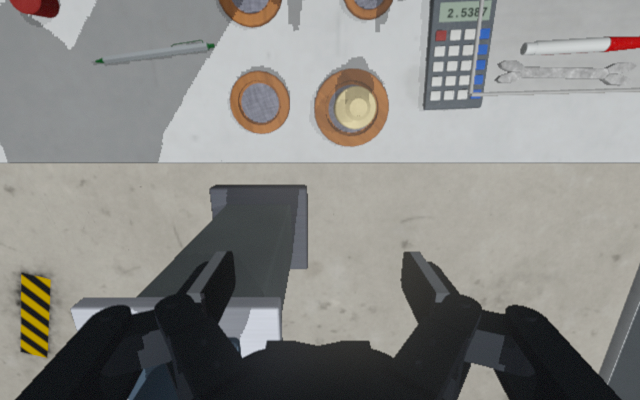

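The large weight at (355,107) stands upright inside the large recess. The touch was felt 1.5 mm early, so for the next one I'll log the contact force and settle down gently until it is confirmed.

```bash
python3 - <<'E'
s=open("h.py").read()
a=s.index("    env.sleep(.2); env.release()")
s=s[:a]+'''    env.sleep(.3); f1=F()
    while f1[2]-fb[2]<2 and env.read_eef_pos()[2]-zg>.0025:   # not yet bearing: creep on
        p=env.read_eef_pos(); env.move_l([*dst,p[2]-.0007],velocity=.01); env.sleep(.1); f1=F()
    print("bearing",f1-fb,"underside z",env.read_eef_pos()[2]-zg)
'''+s[a:]
s=s.replace("velocity=.04); env.sleep(.2)\n","velocity=.04); env.sleep(.3); fb=F(); print('hang',fb-f0)\n")
open("h.py","w").write(s)
E
python3 - <<'E'
from h import *
print(place((.4382,.1874),(.4452,-.1508),.0102,50))
env.reach([.36,-.20,.20],DOWN); im,k=cam("wrist"); cv2.imwrite("pics/a2.png",im[:,:,::-1])
for c in blobs(im,*BRASS): print(centroid(c),onplane(k,centroid(c),.03))
E
```

```text
at [0.4384 0.1875 0.0104] hit False
width 0.023223638997402932 grip 44.48339781956747
load [ 1.5612 -0.5422 -4.059 ] w 0.023003921228366073
hang [ 1.32   -0.8243 -5.2559]
touch True underside z 0.005409402836453511 [ 0.4452 -0.1509  0.0156]
bearing [-0.6839  0.6293  8.4271] underside z 0.0053831991660917775
t 37.1417
True
[372.9738 106.9543] [ 0.4394 -0.262   0.03  ]
[273.4314 101.3174] [ 0.4454 -0.1509  0.03  ]
```

View pics/a2.png

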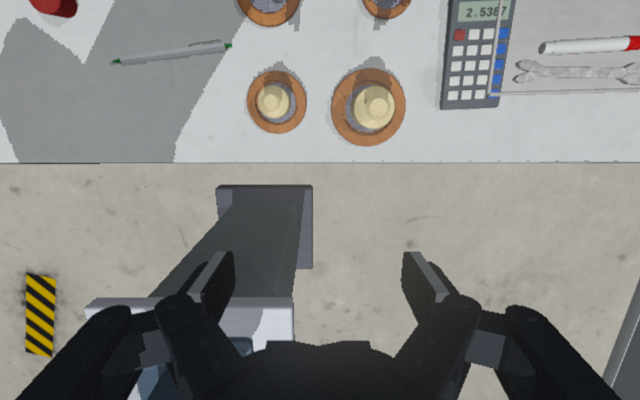

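The mid weight at (273,101) stands in the mid seat at 5.4 mm with firm contact, and the large one is unchanged. The width readings run low for narrower weights, so I'll lower that threshold. Doing the second mid weight, then the small one.

```bash
sed -i 's/if not .02</if not .007</' h.py
python3 - <<'E'
from h import *
print(place((.4425,.2900),(.5619,-.1460),.0102,50))
env.reach([.42,-.20,.20],DOWN); im,k=cam("wrist"); cv2.imwrite("pics/a3.png",im[:,:,::-1])
for c in blobs(im,*BRASS): print(centroid(c),onplane(k,centroid(c),.03))
E
```

```text
at [0.4425 0.29   0.0101] hit False
width 0.02243104951759476 grip 44.38595409505069
load [ 2.0224 -0.458  -5.4077] w 0.022963694449535024
hang [ 2.1058  0.0897 -5.9068]
touch True underside z 0.005684774758439405 [ 0.5621 -0.1462  0.0159]
bearing [-0.4993 -1.4594  7.6327] underside z 0.0056422190351210835
t 53.8167
True
[369.8207 161.706 ] [ 0.4384 -0.2613  0.03  ]
[276.1799 155.7095] [ 0.4454 -0.151   0.03  ]
[267.6416  45.6942] [ 0.5612 -0.1469  0.03  ]
```

View pics/a3.png

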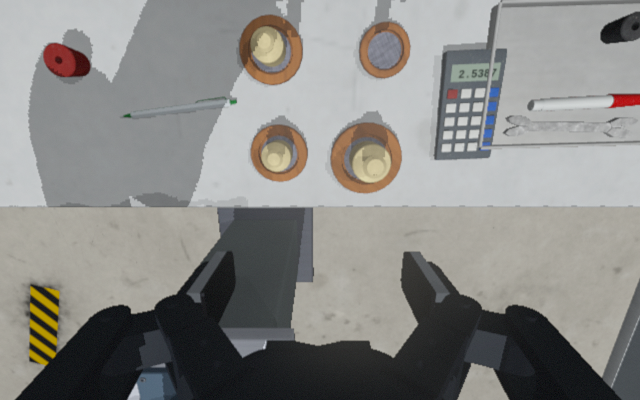

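The second mid weight at (268,45) stands in its seat, and the others are undisturbed. Now the small one.

Run:
```python
from h import *
print(place((.5465,.2947),(.5621,-.2750),.0105,40))
env.reach([.42,-.20,.20],DOWN); im,k=cam("wrist"); cv2.imwrite("pics/a4.png",im[:,:,::-1])
for c in blobs(im,*BRASS): print(centroid(c),onplane(k,centroid(c),.03))
cv2.imwrite("pics/t4.png",eyes.capture("top")[:,:,::-1])
```

```text
at [0.5465 0.2947 0.0104] hit False
width -5.5807524037592064e-05 grip 3.470401958700222
load [ 0.3439  1.8462 -6.2647] w 0.00038824731708380484
False
[369.5699 161.4005] [ 0.4384 -0.2614  0.03  ]
[276.1087 155.4009] [ 0.4453 -0.151   0.03  ]
[267.7034  45.6727] [ 0.5612 -0.147   0.03  ]
```

View pics/a4.png

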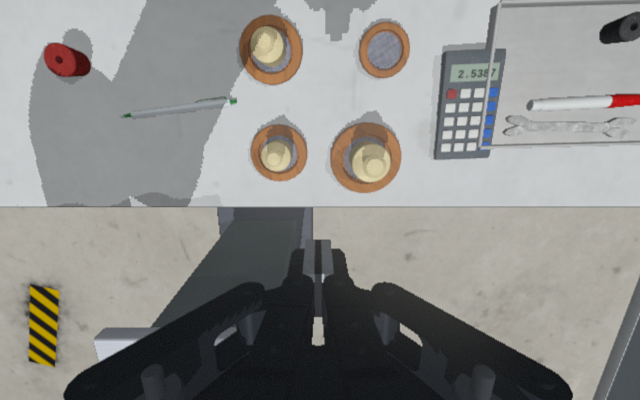

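View pics/t4.png

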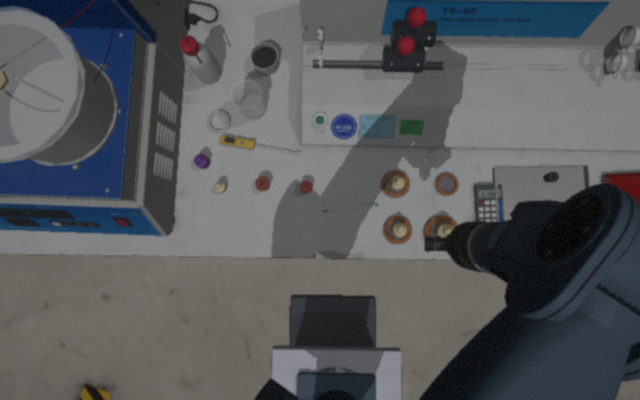

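The grasp missed: the fingers closed to zero. The small weight still shows at (220,186) in the top view, with the other three seated. I'll look from close above it before trying again.

Run:
```python
from h import *
print(env.read_time_s()); env.release()
env.reach([.5465,.2947,.13],DOWN); im,k=cam("wrist"); cv2.imwrite("pics/a5.png",im[:,:,::-1])
print(env.read_time_s(),env.read_eef_pos(),env.read_tcp_rot())
for c in blobs(im,*BRASS): print(centroid(c),cv2.boundingRect(c.astype(np.float32)),onplane(k,centroid(c),.019))
o,k2=cam("top")
for c in blobs(o,*BRASS): print("top",centroid(c),onplane(k2,centroid(c),.019))
```

```text
66.1417
71.35 [0.5466 0.2945 0.1301] [ 1.     -0.0002  0.0001 -0.    ]
[315.506  188.2443] (303, 175, 26, 27) [0.5477 0.2966 0.019 ]
[356.642   61.6534] (308, 40, 100, 44) [0.6637 0.2599 0.019 ]
top [445.146  232.7768] [ 0.4392 -0.2637  0.019 ]
top [399.3492 229.6531] [ 0.4455 -0.1515  0.019 ]
top [219.9206 187.0529] [0.5471 0.2978 0.019 ]
top [397.1181 182.1192] [ 0.5638 -0.1467  0.019 ]
top [236.895  141.6171] [0.6637 0.2585 0.019 ]
top [ 2.5075 79.7763] [0.8238 0.8794 0.019 ]
```

View pics/a5.png

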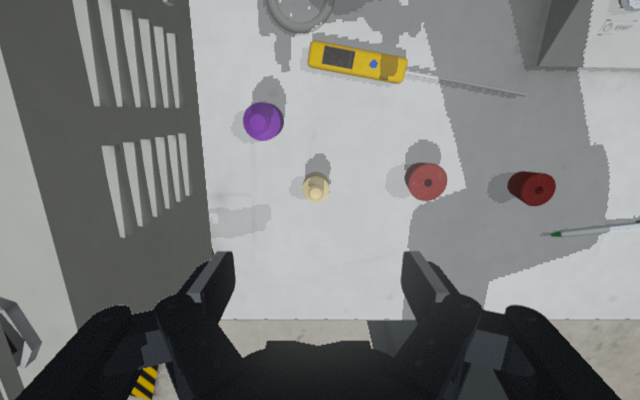

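In the close view the weight at (316,188) lies exactly under the tool axis, so x and y are right. The fingertips are higher than assumed. Their front edge falls at row 240 shut and row 252 open, where tips at the stated TCP would fall near 219 and 226. That puts the tips about 29 mm behind the TCP. It also explains the 39, 23 and 0 mm widths, since the grips were on the narrowing upper part. I'll grip the small one 29 mm lower, with a force guard.

```bash
sed -i 's/if not .007</if not .015</' h.py
python3 - <<'E'
from h import *
print(place((.5468,.2955),(.5621,-.2750),.0115-.029,40))
im,k=cam("wrist"); cv2.imwrite("pics/a6.png",im[:,:,::-1]); print(env.read_eef_pos(),env.read_time_s(),env.read_force())
for c in blobs(im,*BRASS): print(centroid(c),onplane(k,centroid(c),.025))
E
```

```text
at [ 0.5475  0.2958 -0.0167] hit False
width 0.024546528574910353 grip 39.566632997011766
load [ 1.6771  0.9856 -3.0992] w 0.024870112568799497
hang [ 0.98    1.0237 -2.093 ]
touch True underside z 0.005418097506448699 [ 0.5623 -0.2751 -0.0121]
bearing [ 1.361  -0.6307  5.8894] underside z 0.0054212054024207965
t 84.175
True
[ 0.5602 -0.2738  0.1282] 84.225 [ 0.3776 -0.2087 -0.8496]
[305.5575 299.8031] [ 0.4343 -0.2604  0.025 ]
[319.3061 187.5581] [ 0.5638 -0.2754  0.025 ]
[188.1228 189.3761] [ 0.5617 -0.1466  0.025 ]
```

View pics/a6.png

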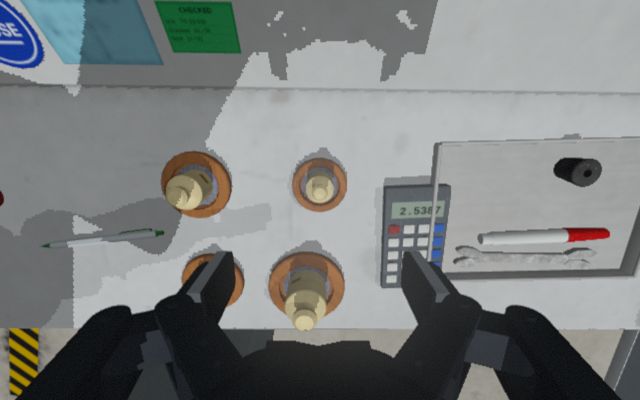

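The small weight at (319,188) stands in its recess, and the weights at (187,189) and (305,300) stand upright in theirs. The fourth is behind the finger and was seen seated earlier. The gripper is clear, so I'm handing in.

```bash
python3 -c "
from bench import env
print(env.finish_job())"
```

```text
the job is handed in; nothing more can be done
None
```

All four weights stand upright in their matching seats, placed heaviest to lightest with the stoppers untouched, and I handed the job in at about 84 s; the large and both mid weights were gripped about 29 mm higher than you specified, and the large one met its felt about 1.5 mm early, so it may have dropped that far.

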